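# Make up the table and stove caddies

### The arm

A 6-joint arm with a two-finger parallel gripper is mounted at the origin on a cart in front of the work surface, level with it; the furniture and walls round the work are solid. World frame = base frame: x ahead of the robot, y to its left, z up, the work surface at z = 0. Lengths are in m, angles in rad, forces in N, time in s.
With the tool pointing down it reaches from about 0.25 to 0.775 m from the base axis. Payload 4 kg.
Tool frame: the origin (TCP) lies at the very end of the fingers, on their centre line; the grasp point (between the pads) lies 19 mm behind it (robot.hold_point_z is the distance from the TCP to the grasp point, in m); z points along the fingers, y is the line along which they close (so a half turn about z gives the same grasp; the last joint's range is limited). The gripper opens to 94 mm and grips with 3 to 60 N. Pads are 16 mm wide; open, the fingers measure 119 mm over their backs; the gripper's body (75 mm by 177 mm) begins 78 mm behind the grasp point.
Start: joints at [-0.103, 0.087, 1.371, -0, 1.684, -0.103], TCP at [0.55, -0, 0.206] pointing down, gripper open.
Joint ranges: [-3.1, 3.1], [-0.76, 2.03], [0.27, 2.55], [-1.08, 4.22], [0.17, 2.65], [-2.57, 2.57]. Speed limits (rad/s): [2.79, 2.79, 3.14, 3.14, 3.14, 3.14].

### API

Orientations are given as [roll, pitch, yaw] about the fixed x, y, z axes, in that order (R = Rz(yaw) Ry(pitch) Rx(roll)).
In Python, from bench import robot gives the robot as it stands.
- The arm moves only by the tool carry_out, never from a script. Its argument "steps" is a list of rows, each a list of 3 entries, a list of its own where there are three numbers: the shift along the tool's x, y, z in m, then the turn about the tool's z in units of 10 degrees (1.0 is 10 degrees), then the closure, from -1 (fully open) to 1 (shut). In form: [[[tx, ty, tz], roll, jaw], ...]. A call has 1 to 10 rows; each row is the pose to reach, as a shift and turn from the pose commanded when the call began, along the tool's axes at that moment; what a row does not reach only later rows make up. A row lasts 1/8 s, in which the tool goes at most 62.5 mm and 10.7 degrees, less where a joint would pass 70% of its speed; a pose out of reach is approached as far as the arm can. A call with a gripper value outside its range is refused whole. The fingers move at their own pace and stop on an object; the grip force is fixed at half the most. Time passes only in rows, so rows that repeat a pose let the fingers close. It gives the time, the measured TCP pose, the force, the opening and the grip force at its end, in the units of the state.
- robot.get_obs(): the state, without advancing time (a new reading comes with each control period).
- robot.snapshot(name): name is "scene" or "side" or "wrist"; returns a dict with "image" (480x640x3 uint8, red, green, blue), "z_map" (480x640 float32, m along the optical axis (not along the pixel's ray), 0 where there is no reading), "mtx" (3x3 intrinsics, pixels), "R" (3x3) and "t" (3): a world point X has camera coordinates R X + t. Camera axes: x right, y down, z forward; pixel columns grow to the right and rows downward; lengths in m; the calibration is good to about 2 mm. A picture is of the moment at which its call begins.
- robot.close_job(): hands the job in; it is judged then, once.
The state is a dict: "time": time; "joint_positions": joint angles; "qvel": joint speeds; "joint_torque": joint torques, N m; "tool_pos": TCP position; "ee_rot": TCP orientation; "wrist_force": force on the tool from outside, world axes, zero at the start; "wrist_torque": the same for the moment, N m; "width": finger opening in m; "finger_force": force on a finger pad.
Only numpy, scipy, OpenCV 4.12 (cv2) and the standard library are available. Lean on these libraries where they do the work, as an engineer would, in place of code of your own. Each camera call takes 0.05 s, during which the arm holds its last target. There are 200 camera calls.

### The job

Make up two kits from the things standing on the worktop. The wooden caddy goes to the table: put the pepper mill in its middle compartment and the salt shaker and the herb jar in the two end ones, either way round. The blue caddy goes beside the stove: give it the green tin and the kitchen timer, one in each compartment; stand everything upright near the middle of its compartment, and leave the honey jar and the pumpkin where they are.

Things in the scene. Friction and masses are not known exactly. Their poses are not given: they have to be found in the camera images.
- wood_caddy: light wooden low caddy, three cork-lined compartments in a row along its x axis, brass handle at each end; 282 x 98 mm without the handles (17 mm each). Fixed. Origin: centre of the underside, z = 0. Inside, each compartment is 86 x 86 mm; floor 5 mm, rims and dividers (6 mm thick) 13 mm above the worktop. Compartment centres: x = -92, 0 and +92 mm, y = 0.
- blue_caddy: blue painted low caddy, two grey-lined compartments in a row along its x axis, brass handle at each end; 190 x 98 mm without the handles (17 mm each). Fixed. Origin: centre of the underside, z = 0. Inside, each compartment is 86 x 86 mm; floor 5 mm, rims and dividers (6 mm thick) 13 mm above the worktop. Compartment centres: x = -46 and +46 mm, y = 0.
- salt_shaker: small glass salt shaker with white salt inside and a light grey domed top; round, 44 mm across, 90 mm tall, straight-sided glass body below, narrower above 70 mm; 0.10 kg. Stands upright on the worktop at the start; origin: centre of the underside, z up the axis.
- pepper_mill: tall turned pepper mill of dark brown wood with a small metal knob on top; round, 58 mm across at the widest, 150 mm tall, tapering body, round head 50 mm across from 109 to 139 mm above its foot, to be held there (120 mm); the head does not turn; 0.18 kg. Stands upright on the worktop at the start; origin: centre of the underside, z up the axis.
- spice_jar: slim glass jar of green dried herbs with a black lid and a dark label; round, 41 mm across, 105 mm tall, straight sides; 0.11 kg. Stands upright on the worktop at the start; origin: centre of the underside, z up the axis.
- green_tin: green food tin with a bare silver top inside a raised rim; round, 57 mm across, 72 mm tall, straight sides; 0.18 kg. Stands upright on the worktop at the start; origin: centre of the underside, z up the axis.
- timer: wind-up kitchen timer, cream lower half and red domed upper half with a knob; round, 63 mm across, 54 mm tall, the cream base is 62 mm across up to 22 mm, the red half narrows upward, best held 20 to 30 mm above its foot; the dial does not turn; 0.14 kg. Stands upright on the worktop at the start; origin: centre of the underside, z up the axis.
- honey_jar: glass honey jar with a flat, plain, pale grey lid (66 mm across) and a golden label; 66 x 72 mm, 102 mm tall. Bystander, loose: it belongs to neither kit. Origin: centre of the underside.
- pumpkin: small pale cream-orange ribbed ceramic pumpkin with a brown stalk; 62 mm across, 59 mm tall. Bystander, loose: it belongs to neither kit. Origin: centre of the underside.

How it is judged:
By the outcome, as a careful person would: the job done as asked, in the order asked, and still so for the second after the job is handed in, with the robot touching nothing.
It also fails if it takes over 128 s, if anything falls off the work surface, if the arm or the gripper's body presses on something with over 40 N, if the wrist force passes 120 N, or if a joint passes its speed limit or range.

## Working session

There is one attempt and no reset: what is moved stays moved. The work goes in short steps, Python scripts to look and compute and a tool call to move; the robot and the scene stay as the last step left them, time stands still between calls to the robot, and variables do not carry over. Pictures are saved under pics/ and viewed, at most 14 in all, crops included, and the job is handed in when it is done.

Besides the shell and the picture viewer there is one more tool, called after "Request:" as name([rows], argument=value, ...), one row to a line, values as JSON. carry_out: Moves the arm, as the interface text tells. Its arguments: {"type":"object","properties":{"steps":{"type":"array","items":{"type":"array"}}},"required":["steps"]}

```bash
mkdir -p pics; ls; cat > h.py <<'E'
import numpy as np, cv2, sys
from bench import robot
def snap(n,f):
    s=robot.snapshot(n); cv2.imwrite(f'pics/{f}.png',s['image'][:,:,::-1]); np.savez(f'pics/{f}.npz',**s); return s
def world(s,u,v,z=None):
    K,R,t=s['mtx'],s['R'],s['t']; d=np.linalg.inv(K)@[u,v,1.]
    if z is None: return R.T@(d*s['z_map'][int(v),int(u)]-t)
    c=-R.T@t; r=R.T@d; return c+r*(z-c[2])/r[2]
def cloud(s):
    v,u=np.mgrid[:480,:640]; d=s['z_map']; K=s['mtx']
    P=np.stack([(u-K[0,2])/K[0,0]*d,(v-K[1,2])/K[1,1]*d,d],-1)
    W=(P-s['t'])@s['R']; W[d==0]=np.nan; return W
E
python3 - <<'E'
from h import *
for n in('scene','side'): s=snap(n,n+'0'); print(n,-s['R'].T@s['t'])
o=robot.get_obs(); print(o)
E
```

```text
pics
scene [ 0.16308338 -0.659433    0.79474211]
side [ 0.14027139 -0.6209758   0.88562615]
{'time': 0.1, 'joint_positions': array([-1.03096518e-01,  8.78927757e-02,  1.37206997e+00, -3.71025493e-05,
        1.68358427e+00, -1.03099733e-01]), 'qvel': array([ 0.00087582, -0.00225102, -0.00271769, -0.00067462, -0.00017764,
       -0.00183537]), 'joint_torque': array([ 2.25695316e-03, -3.41256917e+01, -3.03301656e+01,  7.19034858e-02,
        3.05556308e-02, -9.49158243e-05]), 'tool_pos': array([5.49520556e-01, 3.39052152e-05, 2.04431646e-01]), 'ee_rot': array([-3.13964488e+00, -1.64457395e-04,  1.57079524e+00]), 'wrist_force': array([0.15854332, 0.16624801, 0.8539274 ]), 'wrist_torque': array([-0.00137552,  0.04349185,  0.00164154]), 'finger_force': 0.0, 'width': 0.09431196167079081}
```

View pics/scene0.png

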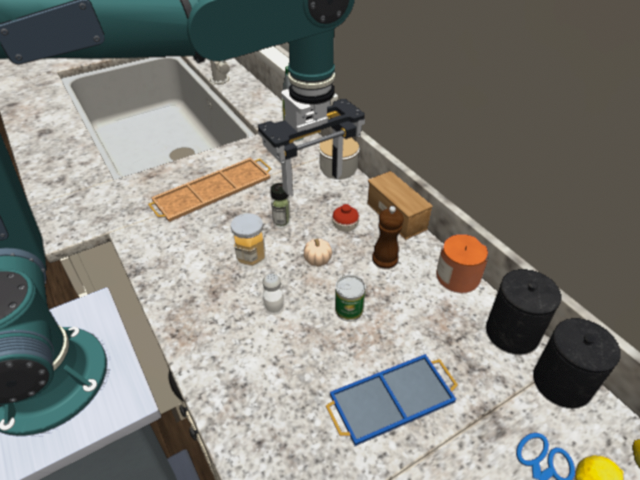

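View pics/side0.png

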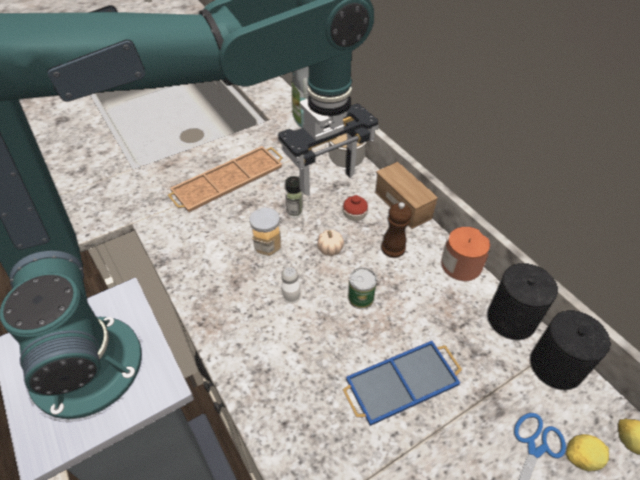

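The pictures show the wood caddy (scene 212,190), blue caddy (392,398), salt (272,292), herb jar (280,205), tin (349,298), timer (346,217), mill (387,238), honey (248,238), and pumpkin (318,252). I'll fit each of them in the clouds.

```bash
cat > m.py <<'E'
from h import *
from scipy.optimize import least_squares
px={'scene0':dict(salt=(272,292),jar=(280,205),tin=(349,298),timer=(346,217),mill=(387,238),honey=(248,238),pump=(318,252)),
'side0':dict(salt=(291,283),jar=(294,196),tin=(362,288),timer=(355,207),mill=(396,230),honey=(266,230),pump=(330,241))}
rad=dict(salt=.022,jar=.0205,tin=.0285,timer=.031,mill=.025,honey=.033,pump=.031)
zr=dict(salt=(.01,.068),jar=(.01,.1),tin=(.01,.068),timer=(.006,.021),mill=(.112,.136),honey=(.01,.1),pump=(.015,.04))
for f in px:
    s=dict(np.load(f'pics/{f}.npz')); W=cloud(s); cam=-s['R'].T@s['t']
    for k,(u,v) in px[f].items():
        P=W[v-35:v+35,u-30:u+30].reshape(-1,3); P=P[~np.isnan(P[:,0])]
        P=P[(P[:,2]>zr[k][0])&(P[:,2]<zr[k][1])]
        c0=world(s,u,v,.04)[:2]
        P=P[np.hypot(*(P[:,:2]-c0).T)<.05]
        if len(P)<8: print(f,k,len(P),c0); continue
        d=c0-cam[:2]; d/=np.hypot(*d)
        r=least_squares(lambda c:np.hypot(P[:,0]-c[0],P[:,1]-c[1])-rad[k],P[:,:2].mean(0)+d*rad[k]*.7,loss='soft_l1',f_scale=.002)
        print(f,k,len(P),r.x.round(4),'res',np.sqrt(np.mean(r.fun**2)).round(4),'zmax',P[:,2].max().round(3))
    hsv=cv2.cvtColor(s['image'],cv2.COLOR_RGB2HSV)
    for k,lo,hi,(x0,x1,y0,y1) in(('blue',(100,130,60),(125,255,255),(325,465,345,445)),('wood',(5,90,80),(25,255,255),(145,290,145,225))):
        m=cv2.inRange(hsv,lo,hi); mm=np.zeros_like(m); mm[y0:y1,x0:x1]=m[y0:y1,x0:x1]
        mm=cv2.morphologyEx(mm,cv2.MORPH_OPEN,np.ones((2,2)))
        v,u=np.nonzero(mm); P=np.array([world(s,a,b,.013)[:2] for a,b in zip(u,v)])*1000
        print(f,k,len(P),cv2.minAreaRect(P.astype(np.float32)))
    
E
python3 m.py
```

```text
scene0 salt 455 [ 0.4165 -0.0687] res 0.0024 zmax 0.068
scene0 jar 556 [0.5467 0.1397] res 0.0014 zmax 0.1
scene0 tin 740 [ 0.5382 -0.1536] res 0.0062 zmax 0.068
scene0 timer 118 [0.6725 0.062 ] res 0.0015 zmax 0.021
scene0 mill 251 [ 0.6843 -0.0789] res 0.0044 zmax 0.136
scene0 honey 394 [0.4369 0.077 ] res 0.0083 zmax 0.1
scene0 pump 301 [ 0.5582 -0.0027] res 0.0029 zmax 0.04
scene0 blue 1311 ((492.46881103515625, -354.5390930175781), (97.99300384521484, 188.3660125732422), 81.9262466430664)
scene0 wood 3076 ((460.6097717285156, 330.2643737792969), (314.89447021484375, 105.77425384521484), 5.0171427726745605)
side0 salt 350 [ 0.416 -0.068] res 0.0025 zmax 0.068
side0 jar 451 [0.5465 0.1406] res 0.0014 zmax 0.1
side0 tin 607 [ 0.538  -0.1529] res 0.0067 zmax 0.068
side0 timer 98 [0.6724 0.0625] res 0.0012 zmax 0.021
side0 mill 274 [ 0.6828 -0.0804] res 0.0046 zmax 0.136
side0 honey 596 [0.4371 0.0773] res 0.0069 zmax 0.1
side0 pump 259 [ 0.5578 -0.0018] res 0.0032 zmax 0.04
side0 blue 613 ((492.147705078125, -354.701171875), (96.14175415039062, 185.63833618164062), 81.73468017578125)
side0 wood 2753 ((453.1471252441406, 329.8017272949219), (296.71539306640625, 100.0162124633789), 5.115659713745117)
```

```bash
python3 - <<'E'
import cv2
a=cv2.imread('pics/scene0.png')
w=cv2.resize(a[150:225,140:280],(800,429),interpolation=cv2.INTER_CUBIC)
b=cv2.resize(a[345:450,320:465],(800,579),interpolation=cv2.INTER_CUBIC)
cv2.imwrite('pics/w.png',w);cv2.imwrite('pics/b.png',b)
E
```

```text
(no output)
```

View crops.

View pics/w.png

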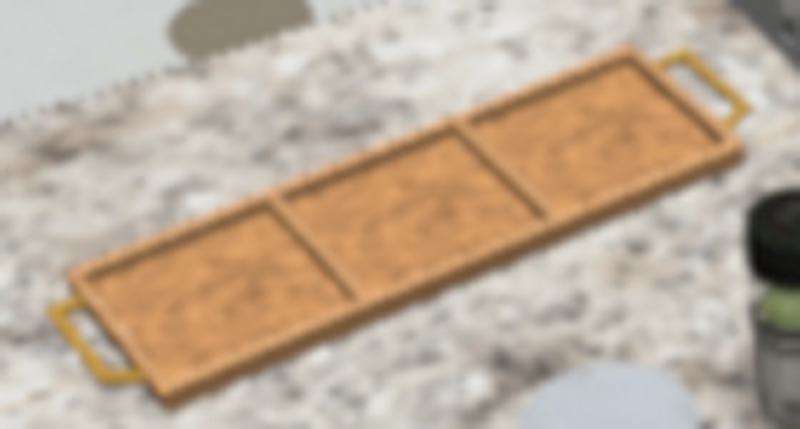

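View pics/b.png

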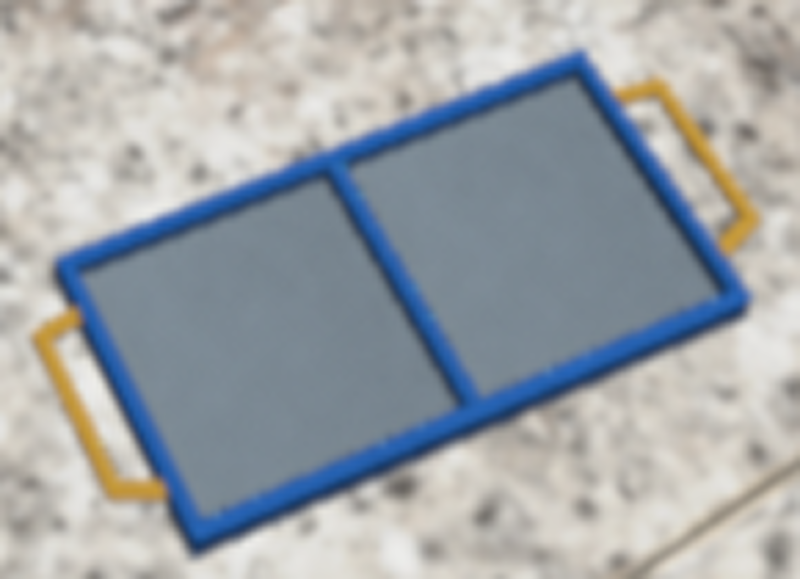

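The wood rim's corners are at crop (75,275), (630,50), (742,148) and (170,398). The blue rim's are at (65,262), (580,60), (742,298) and (195,538).

```bash
python3 - <<'E'
from h import *
s=dict(np.load('pics/scene0.npz'))
for n,o,f,q in(('wood',(140,150),5.714,[(75,275),(630,50),(742,148),(170,396)]),('blue',(320,345),5.517,[(62,262),(581,57),(744,298),(195,538)])):
    P=np.array([world(s,o[0]+a/f-.4,o[1]+b/f-.4,.013)[:2] for a,b in q])*1000
    print(n,P.round(1).tolist(),P.mean(0),cv2.minAreaRect(P.astype(np.float32)))
# tin/mill/honey rims: heights & tops
W=cloud(s)
for k,(u,v),z0,z1 in(('tin',(349,290),.069,.08),('mill',(390,215),.112,.136),('honey',(248,228),.098,.108),('salt',(272,280),.05,.1)):
    P=W[v-40:v+40,u-25:u+25].reshape(-1,3);P=P[(P[:,2]>z0)&(P[:,2]<z1)]
    print(k,len(P),P.min(0).round(4),P.max(0).round(4),np.median(P,0).round(4))
E
```

```text
wood [[318.3, 371.5], [591.1, 397.4], [600.5, 302.8], [326.3, 275.8]] [459.02737096 336.87567595] ((458.6872863769531, 337.0712585449219), (275.5680847167969, 96.01414489746094), 5.606494426727295)
blue [[408.4, -292.0], [591.3, -318.4], [578.0, -410.3], [394.4, -384.6]] [ 493.02678809 -351.33004128] ((492.84588623046875, -351.5013122558594), (93.60881042480469, 185.37953186035156), 81.78202819824219)
tin 271 [ 0.5099 -0.1827  0.069 ] [ 0.5667 -0.1259  0.0743] [ 0.5355 -0.1533  0.0702]
mill 330 [ 0.6552 -0.1096  0.1121] [ 0.7025 -0.0635  0.136 ] [ 0.6688 -0.0964  0.1279]
honey 564 [0.404  0.0409 0.098 ] [0.5333 0.1487 0.1053] [0.4364 0.073  0.1009]
salt 596 [ 0.3961 -0.0905  0.0503] [0.4599 0.0489 0.0912] [ 0.419  -0.0739  0.0715]
```

```bash
cat >> h.py <<'E'
def go(x,y,z,yaw=None,o=None):
    "shift and turn (tool axes, from measured pose) to world TCP"
    o=o or robot.get_obs(); p=o['tool_pos']; a=o['ee_rot'][2]
    d=np.array([x,y,z])-p; c,s=np.cos(a),np.sin(a)
    t=0 if yaw is None else (np.degrees(a)-yaw)/10
    print('shift',np.round([c*d[0]+s*d[1], s*d[0]-c*d[1], -d[2]],4),'turn',round(t,2),'| now',p.round(4),np.degrees(a).round(1),'t',round(o['time'],2))
E
python3 - <<'E'
from h import *
P=[cloud(dict(np.load(f'pics/{f}.npz'))).reshape(-1,3) for f in('scene0','side0')]; P=np.vstack(P)
# height map 20mm cells, cm
for x in np.arange(.88,.28,-.03):
    print('%.2f'%x,end=' ')
    for y in np.arange(.46,-.48,-.03):
        m=(abs(P[:,0]-x)<.015)&(abs(P[:,1]-y)<.015); print('%3d'%(100*np.percentile(P[m,2],95)) if m.sum()>2 else '  .',end='')
    print()
s=dict(np.load('pics/scene0.npz'));
from scipy.optimize import least_squares
Q=P[(np.hypot(P[:,0]-.682,P[:,1]+.08)<.03)&(P[:,2]>.112)&(P[:,2]<.136)]
r=least_squares(lambda c:np.linalg.norm(Q-np.r_[c,.124],axis=1)-.025,[.68,-.08],loss='soft_l1',f_scale=.002);print(r.x,np.std(r.fun))
go(.681,-.081,.23,5)
E
```

```text
0.88   .  .  .  .  .  .  .  .  .  .  .  .  .  .  .  .  .  .  .  .  .  .  .  .  .  .  .  .  .  .  .  .
0.85   .  .  . 31 32 36 39 40 41 41 42 43 44 45 46 47 48 49 50 51 52 53 54 55 56 56 53 47 41 36 30 25
0.82   .  0  2 14 15  .  .  9 10 10 10 10 10 10 10 10 10 10 10 10 10 10 10 10 10 10 12 12 12 10 10 12
0.79   .  0  0  0  .  .  .  7  7  7  0  0  7  7  7  7  7  7  0  0  0  8  8  8  7  0 12 12 12 12 12 12
0.76  21 17  0  0  0  0  7  7  7  7  0  0  7  7  7  7  7  7  0  0  0  8  8  8  7  0 12 14 13 12 12 13
0.73  18 15  0  0  0  0  7  7  7  0  0  0  0  0  0  0  0  0  0  0  0  7  8  7  0  0 12 12 12 12 12 12
0.70   0  0  .  0  0  0  0  0  0  0  0  0  .  3  3  0  0  . 13 13  0  0  0  0  0  0  0  0  0  0  0 10
0.67   0  0  0  0  0  0  0  0  0  0  0  0  3  5  4  0  0  7 14 13  0  0  0  0  0  0  0  0  0  0  0  0
0.64   0  0  0  0  0  0  0  0  0  0  0  0  0  3 34 34 34 33  3  0  0  0  0  0  0  0  0  0  0  0  0  0
0.61   0  0  1  1  1  1  0  0  0  0  0  0  0  0 34 34 34 33  0  0  0  0  0  0  0  0  0  1  1  0  0  0
0.58   0  0  1  1  0  1  0  0  0  0  0  0  0  0  0 34 48 57 55  .  6  0  0  0  0
[... 368 characters left out ...]
. 10 10 56 34 34 58  0  0  0  0  0  0  0  1  0  0  1  0  0  0
0.43   0  0  1  1  0  1  1  0  0  0  0  0 10 55 56  0 58 57  8  0  0  0  0  0  0  1  0  0  1  0  0  0
0.40   0  0  1  1  1  1  1  0  0  0  0  0 10 57 57 57 57 57  8  0  0  0  0  0  0  1  1  1  1  0  0  0
0.37   0  0  0  1  0  0  1  0  0  0  0  0  0 57 58 58 57 56  0  0  0  0  0  0  0  0  0  1  0  0  0  0
0.34   0  0  0  1  0  0  1  0  0  0  0  0  0  0 58 58 57 53  0  0  0  0  0  0  0  0  0  0  0  0  0  0
0.31   0  0  0  1  1  1  0  0  0  0  0  0  0  0 59 59 58  0  0  0  0  0  0  0  0  0  0  0  0  0  0  .
[ 0.68221326 -0.08139287] 0.0030893888437153625
shift [-0.081   0.1315 -0.0256] turn 8.5 | now [0.5495 0.     0.2044] 90.0 t 0.1
```

Request:
carry_out([
  [[-0.081,0.132,-0.02],1,-1],
  [[-0.081,0.132,-0.02],2,-1],
  [[-0.081,0.132,-0.02],3,-1],
  [[-0.081,0.132,-0.02],4,-1],
  [[-0.081,0.132,-0.02],5,-1],
  [[-0.081,0.132,-0.02],6,-1],
  [[-0.081,0.132,-0.02],7,-1],
  [[-0.081,0.132,-0.02],8,-1],
  [[-0.081,0.132,-0.02],8.5,-1],
  [[-0.081,0.132,-0.02],8.5,-1],
])

```text
time: 1.35
tool_pos: [0.6818, -0.081, 0.2247]
ee_rot: [-3.141, 0.001, 0.088]
wrist_force: [0.0, 0.8, -0.3]
width: 0.0942
finger_force: 0.0
```

```bash
python3 - <<'E'
from h import *
s=snap('wrist','wr1'); W=cloud(s)
print(-s['R'].T@s['t'])
P=W.reshape(-1,3); Q=P[(np.hypot(P[:,0]-.682,P[:,1]+.08)<.05)&(P[:,2]>.09)&(P[:,2]<.16)]
print(len(Q)); 
if len(Q): print(Q.min(0),Q.max(0)); T=Q[Q[:,2]>.141]; print(T.mean(0))
go(.682,-.081,.101,5)
E
```

```text
[ 0.75829083 -0.07415415  0.40509464]
2776
[ 0.65640395 -0.10621572  0.10123984] [ 0.70573496 -0.05656856  0.15238167]
[ 0.68157504 -0.08174767  0.14943649]
shift [0.0002 0.     0.1238] turn 0.01 | now [ 0.6818 -0.081   0.2248] 5.1 t 1.4
```

Request:
carry_out([
  [[0,0,0.06],0,-1],
  [[0,0,0.11],0,-1],
  [[0,0,0.124],0,-1],
  [[0,0,0.124],0,-1],
  [[0,0,0.124],0,1],
  [[0,0,0.124],0,1],
  [[0,0,0.124],0,1],
  [[0,0,0.124],0,1],
  [[0,0,0.124],0,1],
  [[0,0,0.124],0,1],
])

```text
time: 2.65
tool_pos: [0.6821, -0.0811, 0.1017]
ee_rot: [3.141, -0.0, 0.087]
wrist_force: [-0.4, -0.7, 0.9]
width: 0.048
finger_force: 29.9
```

Request:
carry_out([
  [[0,0,-0.04],0,1],
  [[0,0,-0.09],0,1],
  [[0,0,-0.125],0,1],
  [[-0.02,-0.045,-0.125],0,1],
  [[-0.04,-0.095,-0.125],0,1],
  [[-0.06,-0.145,-0.125],0,1],
  [[-0.08,-0.195,-0.125],0,1],
  [[-0.1,-0.245,-0.125],0,1],
  [[-0.12,-0.295,-0.125],0,1],
  [[-0.14,-0.345,-0.125],0,1],
])

```text
time: 3.9
tool_pos: [0.5112, 0.2518, 0.2258]
ee_rot: [3.141, 0.001, 0.087]
wrist_force: [0.1, 0.4, -1.4]
width: 0.0481
finger_force: 30.0
```

```bash
python3 - <<'E'
from h import *
go(.459,.335,.227,5.3)
E
```

```text
shift [-0.0447 -0.0874 -0.0012] turn -0.03 | now [0.5112 0.2518 0.2258] 5.0 t 3.9
```

Request:
carry_out([
  [[-0.02,-0.045,0],0,1],
  [[-0.04,-0.08,0],0,1],
  [[-0.046,-0.089,0],0,1],
  [[-0.046,-0.089,0],0,1],
  [[-0.046,-0.089,0],0,1],
  [[-0.046,-0.089,0],0,1],
])

```text
time: 4.65
tool_pos: [0.4597, 0.334, 0.2264]
ee_rot: [3.141, -0.0, 0.085]
wrist_force: [-1.0, -0.2, -2.6]
width: 0.048
finger_force: 30.0
```

```bash
python3 - <<'E'
from h import *
s=snap('wrist','wr2'); snap('scene','sc2')
go(.459,.335,.106,5.3); print(s['R'],s['t'])
E
```

```text
shift [-0.0005 -0.0007  0.1204] turn -0.04 | now [0.4595 0.3343 0.2264] 4.9 t 4.75
[[ 8.54659410e-02 -9.96340854e-01 -6.89947088e-04]
 [-9.61031090e-01 -8.26197559e-02  2.63805269e-01]
 [-2.62896970e-01 -2.18833050e-02 -9.64575712e-01]] [0.29393363 0.43590241 0.54086552]
```

View pics/wr2.png

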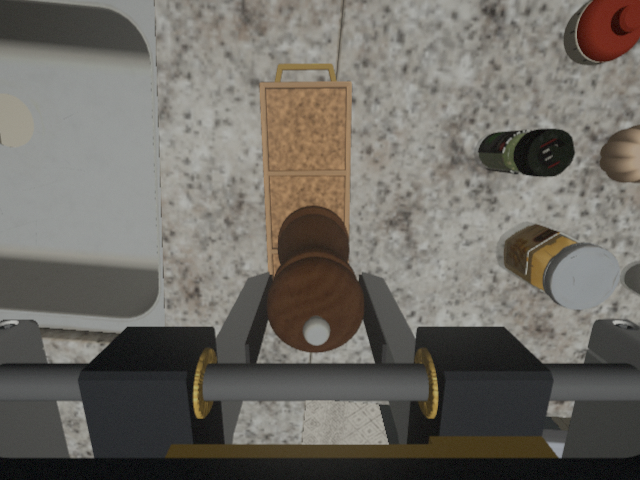

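The wrist picture shows the far rim corners at (261,83) and (352,83) and the divider at y=173, between x=266 and x=351.

```bash
python3 - <<'E'
from h import *
s=dict(np.load('pics/wr2.npz'))
c=[world(s,*p,.013)[:2] for p in((260.5,82.5),(352.5,82.5))]; d=[world(s,*p,.013)[:2] for p in((266,173),(351,173))]
print(c,d,np.linalg.norm(c[0]-c[1]))
print(np.degrees(np.arctan2(*(c[0]-c[1])[::-1]))-90)
for a in (4.9,5.3,5.7):
    e=np.array([np.cos(np.radians(a)),np.sin(np.radians(a))]); print(a,np.mean(c,0)-.141*e,np.mean(d,0)-.046*e)
E
```

```text
[array([0.59503954, 0.40387935]), array([0.60330973, 0.30733991])] [array([0.5017438 , 0.39360875]), array([0.50992132, 0.29833522])] 0.09689303535690756
4.896374284375256
4.9 [0.45868995 0.34356585] [0.46000068 0.34204281]
5.3 [0.45877745 0.34258538] [0.46002922 0.34172294]
5.7 [0.4588718  0.34160555] [0.46006    0.34140328]
```

```bash
python3 - <<'E'
from h import *
s=dict(np.load('pics/wr2.npz'))
print(world(s,552,153,.105),world(s,581,277,.102)); W=cloud(s)
# rim height points in each cloud, wrist & scene & side
for f in('wr2','scene0','side0'):
    s=dict(np.load(f'pics/{f}.npz')); W=cloud(s).reshape(-1,3)
    m=(W[:,0]>.29)&(W[:,0]<.64)&(W[:,1]>.26)&(W[:,1]<.42)&(W[:,2]>.009)&(W[:,2]<.02)
    Q=W[m]; 
    # far compartment region: points 0.52<x<0.59
    q=Q[(Q[:,0]>.53)&(Q[:,0]<.58)]; print(f,len(q), np.sort(q[:,1])[[2,-3]], q[q[:,1]>.36].mean(0), q[q[:,1]<.33].mean(0))
E
```

```text
[0.54721718 0.14009833 0.105     ] [0.43828986 0.08063514 0.102     ]
wr2 566 [0.3020688 0.403694 ] [0.55553438 0.39849913 0.01362874] [0.55570794 0.3067512  0.01364958]
scene0 82 [0.29914327 0.40116819] [0.55287447 0.39534304 0.01145645] [0.55556029 0.30331304 0.01158815]
side0 83 [0.2990974  0.40122398] [0.55445844 0.39531684 0.01175555] [0.55472531 0.30380739 0.01208373]
```

```bash
python3 - <<'E'
from h import *
go(.459,.3415,.1075,5.2)
E
```

```text
shift [ 1.000e-04 -7.200e-03  1.189e-01] turn -0.03 | now [0.4595 0.3343 0.2264] 4.9 t 4.75
```

Request:
carry_out([
  [[0,-0.007,0.04],0,1],
  [[0,-0.007,0.085],0,1],
  [[0,-0.007,0.11],0,1],
  [[0,-0.007,0.117],0,1],
  [[0,-0.007,0.119],0,1],
  [[0,-0.007,0.119],0,1],
  [[0,-0.007,0.119],0,1],
])

```text
time: 5.62
tool_pos: [0.4591, 0.3426, 0.1091]
ee_rot: [-3.14, -0.003, 0.087]
wrist_force: [-0.3, 0.2, -2.1]
width: 0.0476
finger_force: 30.0
```

Request:
carry_out([
  [[0,0,0.001],0,1],
  [[0,0,0.0015],0,1],
  [[0,0,0.0015],0,0.4],
  [[0,0,0.0015],0,-0.2],
  [[0,0,0.0015],0,-1],
  [[0,0,0.0015],0,-1],
  [[0,0,-0.04],0,-1],
  [[0,0,-0.09],0,-1],
  [[0,0,-0.12],0,-1],
  [[0,0,-0.12],0,-1],
])

```text
time: 6.88
tool_pos: [0.4596, 0.3429, 0.2308]
ee_rot: [-3.139, -0.006, 0.087]
wrist_force: [0.6, -1.1, 0.7]
width: 0.0942
finger_force: 0.0
```

```bash
python3 - <<'E'
from h import *
s=snap('wrist','wr3');W=cloud(s).reshape(-1,3)
Q=W[(np.hypot(W[:,0]-.459,W[:,1]-.3415)<.045)&(W[:,2]>.12)&(W[:,2]<.17)]
T=Q[Q[:,2]>.147]; print(len(Q),Q[:,2].max(),T.mean(0),Q.min(0),Q.max(0))
go(.4165,-.0685,.2,5.2)
E
```

```text
2644 0.15807587733120437 [0.45960053 0.34151243 0.15475991] [0.43453715 0.31733465 0.12366476] [0.48381446 0.36698808 0.15807588]
shift [-0.0778  0.4056  0.028 ] turn -0.02 | now [0.4586 0.3423 0.228 ] 5.0 t 6.92
```

Request:
carry_out([
  [[-0.01,0.05,0],0,-1],
  [[-0.02,0.11,0],0,-1],
  [[-0.03,0.17,0],0,-1],
  [[-0.042,0.23,0.01],0,-1],
  [[-0.054,0.29,0.02],0,-1],
  [[-0.066,0.345,0.028],0,-1],
  [[-0.075,0.39,0.028],0,-1],
  [[-0.078,0.405,0.028],0,-1],
  [[-0.078,0.405,0.028],0,-1],
  [[-0.078,0.405,0.028],0,-1],
])

```text
time: 8.18
tool_pos: [0.4159, -0.0669, 0.1989]
ee_rot: [-3.14, 0.001, 0.089]
wrist_force: [-0.5, 0.3, 0.3]
width: 0.0938
finger_force: 0.0
```

```bash
python3 - <<'E'
from h import *
s=snap('wrist','wr4');W=cloud(s).reshape(-1,3)
Q=W[(np.hypot(W[:,0]-.4165,W[:,1]+.0685)<.04)&(W[:,2]>.02)&(W[:,2]<.1)]
T=Q[Q[:,2]>.08]; print(len(Q),T.mean(0),Q.min(0),Q.max(0),T.min(0),T.max(0))
go(.4165,-.0685,.026,5.2)
E
```

```text
1721 [ 0.41652397 -0.06838771  0.08672671] [ 0.39751925 -0.09067955  0.02102184] [ 0.43705366 -0.04834971  0.091977  ] [ 0.39816042 -0.0846164   0.08000324] [ 0.43136347 -0.0525645   0.091977  ]
shift [0.0003 0.0017 0.1732] turn -0.01 | now [ 0.416  -0.0668  0.1992] 5.1 t 8.22
```

Request:
carry_out([
  [[0,0.001,0.06],0,-1],
  [[0,0.001,0.12],0,-1],
  [[0,0.001,0.16],0,-1],
  [[0,0.001,0.173],0,-1],
  [[0,0.001,0.173],0,-1],
  [[0,0.001,0.173],0,1],
  [[0,0.001,0.173],0,1],
  [[0,0.001,0.173],0,1],
  [[0,0.001,0.173],0,1],
  [[0,0.001,0.173],0,1],
])

```text
time: 9.48
tool_pos: [0.416, -0.0692, 0.0266]
ee_rot: [3.142, -0.0, 0.087]
wrist_force: [0.8, -1.0, -0.5]
width: 0.0473
finger_force: 0.0
```

```bash
python3 - <<'E'
from h import *
go(.3674,.333,.165,5.2)
E
```

```text
shift [-0.0134 -0.4049 -0.1384] turn -0.02 | now [ 0.416  -0.0692  0.0266] 5.0 t 9.47
```

Request:
carry_out([
  [[0,0,0],0,1],
  [[0,0,0],0,1],
  [[0,0,-0.05],0,1],
  [[0,0,-0.1],0,1],
  [[0,0,-0.14],0,1],
  [[-0.002,-0.05,-0.14],0,1],
  [[-0.004,-0.11,-0.14],0,1],
  [[-0.006,-0.17,-0.14],0,1],
  [[-0.008,-0.23,-0.14],0,1],
  [[-0.01,-0.29,-0.14],0,1],
])

```text
time: 10.72
tool_pos: [0.38, 0.2207, 0.1663]
ee_rot: [3.142, -0.0, 0.087]
wrist_force: [1.6, 0.1, -1.4]
width: 0.0415
finger_force: 29.9
```

Request:
carry_out([
  [[-0.002,-0.05,0],0,1],
  [[-0.003,-0.1,0],0,1],
  [[-0.003,-0.115,0],0,1],
  [[-0.003,-0.115,0],0,1],
  [[-0.003,-0.115,0],0,1],
  [[-0.003,-0.115,0],0,1],
])

```text
time: 11.48
tool_pos: [0.3682, 0.3319, 0.1666]
ee_rot: [3.141, -0.0, 0.085]
wrist_force: [0.2, -0.7, -1.1]
width: 0.0411
finger_force: 29.9
```

```bash
python3 - <<'E'
from h import *
s=snap('wrist','wr5')
go(.3674,.333,.0325,5.2)
E
```

```text
shift [-0.0007 -0.001   0.1342] turn -0.03 | now [0.3681 0.3321 0.1667] 4.9 t 11.53
```

View pics/wr5.png

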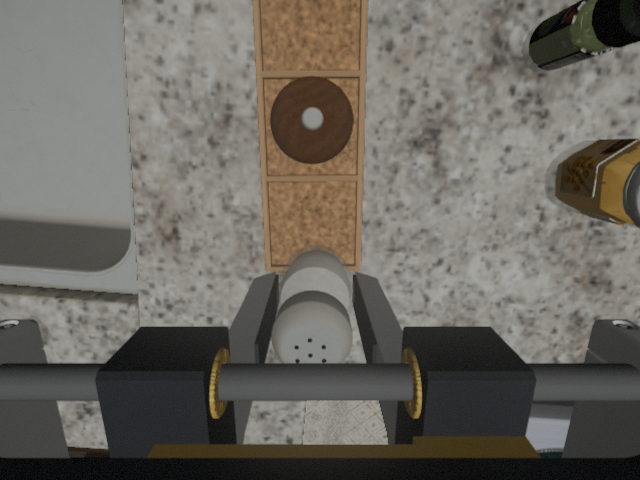

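The mill stands in the middle compartment. The near rim corners are at (265,271) and (361,271), and the near divider is at y=180, from x=266 to x=360.

```bash
python3 - <<'E'
from h import *
s=dict(np.load('pics/wr5.npz'))
a=[world(s,*p,.013)[:2] for p in((265,271),(361,271),(263,179.5),(363,179.5),(258,74),(366,74))]; print(np.round(a,4))
a=np.array(a); e=np.array([.996,.0906]); print(a[:2].mean(0)+.049*e, a[2:4].mean(0)-.046*e, (a[2:4].mean(0)+a[4:].mean(0))/2)
E
```

```text
[[0.3159 0.3798]
 [0.3244 0.2812]
 [0.409  0.3861]
 [0.4172 0.2905]
 [0.5013 0.3948]
 [0.5095 0.2992]]
[0.36899053 0.33494952] [0.36730026 0.33415637] [0.4592589  0.34264961]
```

Placing the salt shaker: down 134 mm.

Request:
carry_out([
  [[0,-0.001,0.06],0,1],
  [[0,-0.001,0.11],0,1],
  [[0,-0.001,0.13],0,1],
  [[0,-0.001,0.135],0,1],
  [[0,-0.001,0.135],0,1],
  [[0,-0.001,0.135],0,1],
  [[0,-0.001,0.135],0,0.4],
  [[0,-0.001,0.135],0,-0.2],
  [[0,-0.001,0.135],0,-0.6],
  [[0,-0.001,0.135],0,-0.6],
])

```text
time: 12.78
tool_pos: [0.3677, 0.3343, 0.0316]
ee_rot: [-3.141, -0.0, 0.087]
wrist_force: [0.8, 1.0, 0.1]
width: 0.0677
finger_force: 0.0
```

```bash
python3 - <<'E'
from h import *
go(.5468,.140,.2,5.2)
E
```

```text
shift [ 0.1614  0.2092 -0.1684] turn -0.02 | now [0.3677 0.3343 0.0316] 5.0 t 12.78
```

Request:
carry_out([
  [[0,0,-0.05],0,-0.8],
  [[0,0,-0.11],0,-1],
  [[0,0,-0.168],0,-1],
  [[0.02,0.05,-0.168],0,-1],
  [[0.05,0.1,-0.168],0,-1],
  [[0.09,0.145,-0.168],0,-1],
  [[0.13,0.185,-0.168],0,-1],
  [[0.161,0.209,-0.168],0,-1],
  [[0.161,0.209,-0.168],0,-1],
  [[0.161,0.209,-0.168],0,-1],
])

```text
time: 14.02
tool_pos: [0.5458, 0.1403, 0.1993]
ee_rot: [-3.141, 0.001, 0.087]
wrist_force: [-0.4, 0.9, -0.5]
width: 0.0943
finger_force: 0.0
```

```bash
python3 - <<'E'
from h import *
s=snap('wrist','wr6');W=cloud(s).reshape(-1,3)
Q=W[(np.hypot(W[:,0]-.547,W[:,1]-.14)<.04)&(W[:,2]>.02)&(W[:,2]<.12)]
T=Q[Q[:,2]>.099]; print(len(Q),T.mean(0),T.min(0),T.max(0))
go(.5468,.140,.036,5.2)
E
```

```text
2405 [0.54829137 0.14126438 0.10638342] [0.52715167 0.12170239 0.09907802] [0.56797433 0.16108785 0.10882567]
shift [0.0012 0.0008 0.1635] turn -0.01 | now [0.5455 0.1407 0.1995] 5.1 t 14.07
```

Request:
carry_out([
  [[0.001,0,0.06],0,-1],
  [[0.001,0,0.12],0,-1],
  [[0.001,0,0.155],0,-1],
  [[0.001,0,0.163],0,-1],
  [[0.001,0,0.163],0,1],
  [[0.001,0,0.163],0,1],
  [[0.001,0,0.163],0,1],
  [[0.001,0,0.163],0,1],
  [[0.001,0,0.163],0,1],
  [[0.001,0,0.163],0,1],
])

```text
time: 15.32
tool_pos: [0.5474, 0.1402, 0.0367]
ee_rot: [-3.141, -0.0, 0.087]
wrist_force: [0.3, -0.2, 0.1]
width: 0.0405
finger_force: 30.0
```

```bash
python3 - <<'E'
from h import *
go(.5510,.3505,.165,5.2)
E
```

```text
shift [ 0.0219 -0.2092 -0.1283] turn -0.02 | now [0.5474 0.1402 0.0367] 5.0 t 15.32
```

Request:
carry_out([
  [[0,0,-0.04],0,1],
  [[0,0,-0.07],0,1],
  [[0.005,-0.05,-0.07],0,1],
  [[0.01,-0.11,-0.07],0,1],
  [[0.015,-0.17,-0.07],0,1],
  [[0.022,-0.205,-0.07],0,1],
  [[0.022,-0.209,-0.07],0,1],
  [[0.022,-0.209,-0.07],0,1],
  [[0.022,-0.209,-0.07],0,1],
  [[0.022,-0.209,-0.03],0,1],
])

```text
time: 16.58
tool_pos: [0.5544, 0.3504, 0.0713]
ee_rot: [-3.138, -0.01, 0.085]
wrist_force: [0.6, 1.1, -1.1]
width: 0.0407
finger_force: 30.0
```

```bash
python3 - <<'E'
from h import *
go(.5510,.3505,.0422,5.2)
E
```

```text
shift [-0.0034 -0.0004  0.0291] turn -0.03 | now [0.5544 0.3504 0.0713] 4.9 t 16.57
```

Request:
carry_out([
  [[0,0,0.012],0,1],
  [[0,0,0.022],0,1],
  [[0,0,0.025],0,1],
  [[0,0,0.025],0,1],
  [[0,0,0.025],0,1],
  [[0,0,0.025],0,0.4],
  [[0,0,0.025],0,-0.2],
  [[0,0,0.025],0,-0.6],
  [[0,0,0.025],0,-0.6],
  [[0,0,0.025],0,-0.6],
])

```text
time: 17.82
tool_pos: [0.551, 0.3502, 0.0416]
ee_rot: [-3.142, -0.0, 0.087]
wrist_force: [-0.5, 0.5, -0.5]
width: 0.0744
finger_force: 0.0
```

```bash
python3 - <<'E'
from h import *
go(.538,-.1535,.2,-8.2)
E
```

```text
shift [-0.0568  0.5007 -0.1584] turn 1.32 | now [0.551  0.3502 0.0416] 5.0 t 17.82
```

Request:
carry_out([
  [[0,0,-0.05],0,-0.8],
  [[0,0,-0.11],0,-1],
  [[0,0,-0.158],0,-1],
  [[-0.006,0.05,-0.158],0,-1],
  [[-0.012,0.11,-0.158],0,-1],
  [[-0.018,0.17,-0.158],0.3,-1],
  [[-0.026,0.23,-0.158],0.6,-1],
  [[-0.033,0.29,-0.158],0.9,-1],
  [[-0.04,0.35,-0.158],1.2,-1],
  [[-0.047,0.41,-0.158],1.3,-1],
])

```text
time: 19.08
tool_pos: [0.5395, -0.0642, 0.1998]
ee_rot: [3.142, -0.001, -0.14]
wrist_force: [-0.1, 0.4, -0.2]
width: 0.094
finger_force: 0.0
```

```bash
python3 - <<'E'
from h import *
go(.538,-.1535,.2,-8.2)
s=snap('scene','sc7'); i=s['image'][130:240,120:290,::-1]
cv2.imwrite('pics/sc7c.png',cv2.resize(i,(680,440),interpolation=cv2.INTER_CUBIC))
E
```

```text
shift [ 0.011   0.0886 -0.0002] turn 0.02 | now [ 0.5395 -0.0642  0.1998] -8.0 t 19.07
```

View pics/sc7c.png

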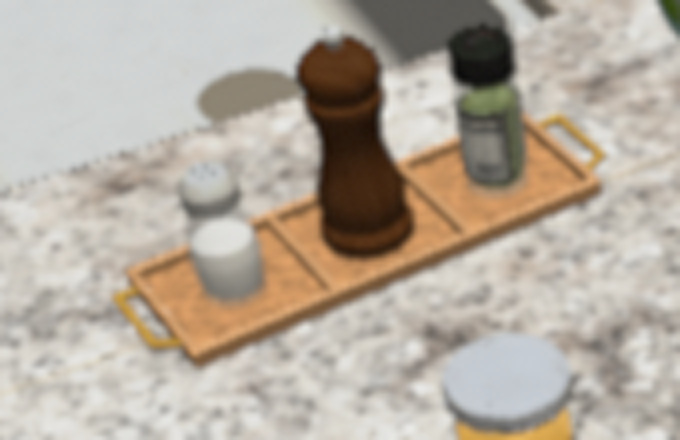

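Salt (crop 228,260), mill (365,180) and herb jar (490,130) all stand upright in their compartments. Next is the green tin.

Request:
carry_out([
  [[0.006,0.05,0],0,-1],
  [[0.011,0.085,0],0,-1],
  [[0.011,0.089,0],0,-1],
  [[0.011,0.089,0],0,-1],
  [[0.011,0.089,0],0,-1],
])

```text
time: 19.75
tool_pos: [0.5385, -0.1506, 0.1997]
ee_rot: [-3.141, -0.0, -0.138]
wrist_force: [0.3, 0.8, 0.0]
width: 0.0939
finger_force: 0.0
```

```bash
python3 - <<'E'
from h import *
s=snap('wrist','wr8');W=cloud(s).reshape(-1,3)
Q=W[(np.hypot(W[:,0]-.538,W[:,1]+.1535)<.05)&(W[:,2]>.02)&(W[:,2]<.1)]
T=Q[Q[:,2]>.066]; print(len(Q),(T.min(0)+T.max(0))/2,T.min(0),T.max(0))
go(.538,-.1535,.025,-8.2)
m=cv2.inRange(cv2.cvtColor(s['image'],cv2.COLOR_RGB2HSV),(100,130,40),(125,255,255)); v,u=np.nonzero(m)
P=np.array([world(s,a,b,.013)[:2] for a,b in zip(u,v)])*1000
print(len(P),P.min(0),P.max(0),cv2.minAreaRect(P.astype(np.float32)))
E
```

```text
3256 [ 0.53850563 -0.15218484  0.07060652] [ 0.50977123 -0.18063736  0.06606591] [ 0.56724002 -0.12373231  0.07514713]
shift [-1.000e-04  2.900e-03  1.747e-01] turn 0.03 | now [ 0.5385 -0.1507  0.1997] -7.9 t 19.8
2981 [ 395.40748596 -408.72670273] [ 593.81047855 -290.43356326] ((495.0491638183594, -348.4999694824219), (97.16908264160156, 188.2502899169922), 82.03836822509766)
```

View pics/wr8.png

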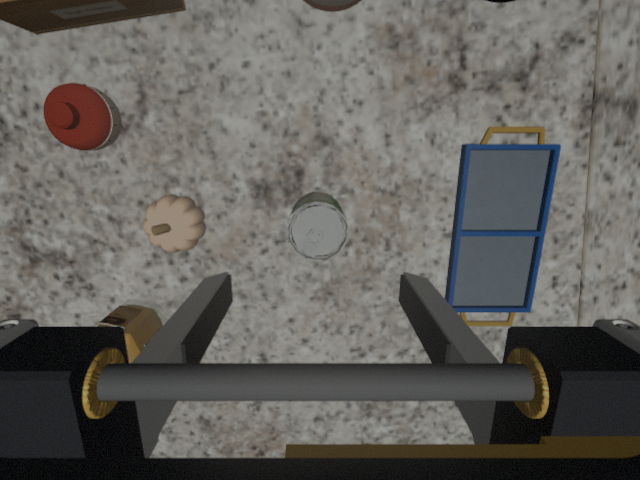

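The wrist view shows the tin at (318,225) between the open fingers, and the blue caddy's corners at (463,146), (559,146), (530,312) and (446,308). The caddy estimates agree to about 4 mm.

Request:
carry_out([
  [[0,0.002,0.06],0,-1],
  [[0,0.002,0.12],0,-1],
  [[0,0.002,0.165],0,-1],
  [[0,0.002,0.175],0,-1],
  [[0,0.002,0.175],0,1],
  [[0,0.002,0.175],0,1],
  [[0,0.002,0.175],0,1],
  [[0,0.002,0.175],0,1],
  [[0,0.002,0.175],0,1],
  [[0,0.002,0.175],0,1],
])

```text
time: 21.05
tool_pos: [0.5391, -0.1537, 0.026]
ee_rot: [-3.141, -0.003, -0.14]
wrist_force: [-0.0, 2.6, 6.4]
width: 0.0569
finger_force: 30.0
```

```bash
python3 - <<'E'
from h import *
c=np.array([.494,-.3505]); e=np.array([np.cos(np.radians(-8)),np.sin(np.radians(-8))])
print(c+.046*e,c-.046*e); go(*(c-.046*e),.13,-8)
E
```

```text
[ 0.53955233 -0.35690196] [ 0.44844767 -0.34409804]
shift [-0.0633  0.2012 -0.104 ] turn -0.0 | now [ 0.5391 -0.1537  0.026 ] -8.0 t 21.05
```

Request:
carry_out([
  [[0,0,0],0,1],
  [[0,0,-0.04],0,1],
  [[0,0,-0.08],0,1],
  [[-0.015,0.05,-0.1],0,1],
  [[-0.03,0.1,-0.1],0,1],
  [[-0.048,0.155,-0.1],0,1],
  [[-0.06,0.19,-0.1],0,1],
  [[-0.063,0.2,-0.1],0,1],
  [[-0.063,0.2,-0.1],0,1],
  [[-0.063,0.2,-0.1],0,1],
])

```text
time: 22.3
tool_pos: [0.4483, -0.342, 0.1241]
ee_rot: [-3.141, 0.0, -0.138]
wrist_force: [0.5, -0.2, -1.7]
width: 0.0575
finger_force: 30.0
```

```bash
python3 - <<'E'
from h import *
s=snap('wrist','wr9'); go(.4484,-.344,.0315,-8)
E
```

```text
shift [0.0002 0.002  0.0928] turn 0.01 | now [ 0.4485 -0.342   0.1243] -7.9 t 22.35
```

View pics/wr9.png

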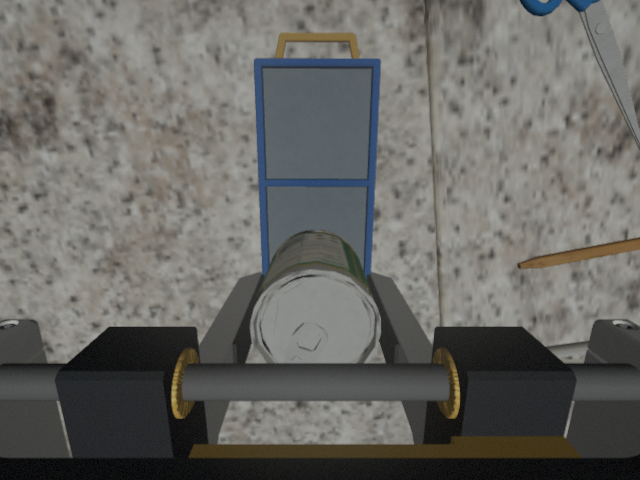

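The far rim corners are at (255,59) and (380,59), and the divider is at y=183, from x=259 to x=376.

```bash
python3 - <<'E'
from h import *
s=dict(np.load('pics/wr9.npz'))
a=np.array([world(s,*p,.013)[:2] for p in((255,59),(380,59),(259,183),(376,183))]); print(a.round(4))
d=a[0]-a[1]; print(np.linalg.norm(d),np.degrees(np.arctan2(-d[0],d[1])))
e=np.array([np.cos(np.radians(-8)),np.sin(np.radians(-8))])
print(a[:2].mean(0)-.141*e,a[2:].mean(0)-.046*e,a[:2].mean(0)-.049*e,a[2:].mean(0)+.046*e)
E
```

```text
[[ 0.594  -0.3151]
 [ 0.5808 -0.4101]
 [ 0.5007 -0.3012]
 [ 0.4872 -0.3984]]
0.09585045681474458 -7.919305024839673
[ 0.44775932 -0.34296241] [ 0.44838844 -0.34339118] [ 0.53886398 -0.35576633] [ 0.5394931  -0.35619511]
```

Request:
carry_out([
  [[0,0.001,0.045],0,1],
  [[0,0.001,0.08],0,1],
  [[0,0.001,0.091],0,1],
  [[0,0.001,0.094],0,1],
  [[0,0.001,0.094],0,1],
  [[0,0.001,0.094],0,0.1],
  [[0,0.001,0.094],0,-0.4],
  [[0,0.001,0.094],0,-0.75],
  [[0,0.001,0.094],0,-0.75],
  [[0,0.001,0.094],0,-0.75],
])

```text
time: 23.6
tool_pos: [0.4478, -0.3443, 0.0307]
ee_rot: [3.141, -0.0, -0.14]
wrist_force: [0.2, -0.5, 0.2]
width: 0.0822
finger_force: 0.0
```

```bash
python3 - <<'E'
from h import *
go(.6725,.062,.16,-8)
E
```

```text
shift [ 0.1659 -0.4337 -0.1293] turn -0.0 | now [ 0.4478 -0.3443  0.0307] -8.0 t 23.6
```

Request:
carry_out([
  [[0,0,-0.05],0,-0.8],
  [[0,0,-0.1],0,-1],
  [[0,0,-0.13],0,-1],
  [[0.02,-0.05,-0.13],0,-1],
  [[0.04,-0.105,-0.13],0,-1],
  [[0.06,-0.16,-0.13],0,-1],
  [[0.08,-0.215,-0.13],0,-1],
  [[0.1,-0.27,-0.13],0,-1],
  [[0.122,-0.325,-0.13],0,-1],
  [[0.145,-0.38,-0.13],0,-1],
])

```text
time: 24.85
tool_pos: [0.6449, 0.0136, 0.1606]
ee_rot: [3.141, -0.001, -0.14]
wrist_force: [0.1, -0.1, 0.6]
width: 0.0938
finger_force: 0.0
```

Request:
carry_out([
  [[0.015,-0.04,0],0,-1],
  [[0.021,-0.054,0],0,-1],
  [[0.021,-0.054,0],0,-1],
  [[0.021,-0.054,0],0,-1],
  [[0.021,-0.054,0],0,-1],
])

```text
time: 25.48
tool_pos: [0.6722, 0.0607, 0.1609]
ee_rot: [3.141, -0.0, -0.142]
wrist_force: [-0.9, -1.3, 0.6]
width: 0.094
finger_force: 0.0
```

```bash
python3 - <<'E'
from h import *
from scipy.optimize import least_squares
s=snap('wrist','wr10');W=cloud(s).reshape(-1,3)
Q=W[(np.hypot(W[:,0]-.6725,W[:,1]-.062)<.045)&(W[:,2]>.006)&(W[:,2]<.1)]
T=Q[Q[:,2]>.047]; print(len(Q),T.mean(0),Q.min(0),Q.max(0),(Q.min(0)+Q.max(0))/2)
go(.6725,.062,.010,-8)
E
```

```text
3399 [0.6738027  0.06304348 0.05363406] [0.64320945 0.03257912 0.01095172] [0.70404221 0.0941061  0.05664712] [0.67362583 0.06334261 0.03379942]
shift [ 1.000e-04 -1.100e-03  1.509e-01] turn -0.01 | now [0.6722 0.0609 0.1609] -8.1 t 25.52
```

Request:
carry_out([
  [[0.001,-0.002,0.06],0,-1],
  [[0.001,-0.002,0.11],0,-1],
  [[0.001,-0.002,0.143],0,-1],
  [[0.001,-0.002,0.151],0,-1],
  [[0.001,-0.002,0.151],0,-1],
  [[0.001,-0.002,0.151],0,1],
  [[0.001,-0.002,0.151],0,1],
  [[0.001,-0.002,0.151],0,1],
  [[0.001,-0.002,0.151],0,1],
  [[0.001,-0.002,0.151],0,1],
])

```text
time: 26.78
tool_pos: [0.6742, 0.064, 0.0103]
ee_rot: [3.141, -0.001, -0.14]
wrist_force: [-0.9, -0.8, 3.1]
width: 0.0612
finger_force: 30.0
```

```bash
python3 - <<'E'
from h import *
go(.539,-.356,.12,-8)
E
```

```text
shift [-0.0754  0.4347 -0.1097] turn 0.0 | now [0.6742 0.064  0.0103] -8.0 t 26.77
```

Request:
carry_out([
  [[0,0,0],0,1],
  [[0,0,-0.04],0,1],
  [[0,0,-0.085],0,1],
  [[-0.008,0.04,-0.11],0,1],
  [[-0.016,0.09,-0.11],0,1],
  [[-0.024,0.14,-0.11],0,1],
  [[-0.032,0.19,-0.11],0,1],
  [[-0.042,0.245,-0.11],0,1],
  [[-0.052,0.3,-0.11],0,1],
  [[-0.062,0.355,-0.11],0,1],
])

```text
time: 28.02
tool_pos: [0.562, -0.2795, 0.1182]
ee_rot: [-3.14, 0.001, -0.139]
wrist_force: [0.9, -0.2, -1.4]
width: 0.0613
finger_force: 30.0
```

Request:
carry_out([
  [[-0.009,0.055,0],0,1],
  [[-0.013,0.08,0],0,1],
  [[-0.013,0.08,0],0,1],
  [[-0.013,0.08,0],0,1],
  [[-0.013,0.08,0.05],0,1],
  [[-0.013,0.08,0.07],0,1],
  [[-0.013,0.08,0.07],0,1],
  [[-0.013,0.08,0.07],0,1],
])

```text
time: 29.02
tool_pos: [0.5402, -0.3562, 0.0513]
ee_rot: [3.14, -0.002, -0.139]
wrist_force: [0.3, 0.4, -0.5]
width: 0.0612
finger_force: 30.0
```

```bash
python3 - <<'E'
from h import *
s=snap('wrist','wr11'); go(.539,-.356,.016,-8)
E
```

```text
shift [-0.0014 -0.0004  0.0358] turn 0.0 | now [ 0.5403 -0.3566  0.0518] -8.0 t 29.07
```

View pics/wr11.png

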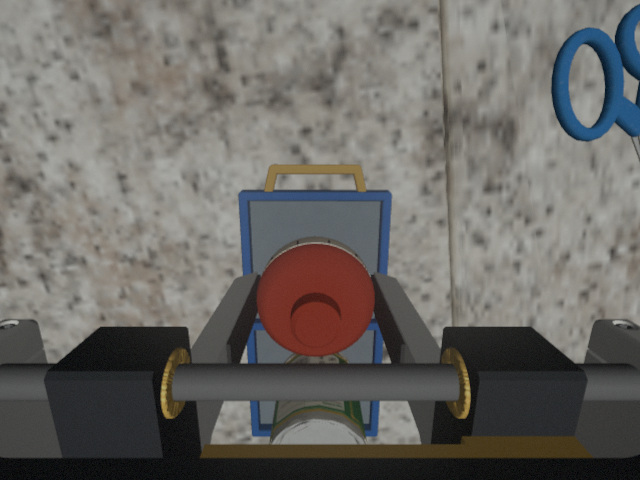

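The timer (315,300) is over the far compartment (rim corners (240,192) and (391,192)), and the tin stands in the near one. I'll lower the timer and release it.

Request:
carry_out([
  [[-0.001,0,0.02],0,1],
  [[-0.001,0,0.032],0,1],
  [[-0.001,0,0.036],0,1],
  [[-0.001,0,0.036],0,1],
  [[-0.001,0,0.036],0,1],
  [[-0.001,0,0.036],0,1],
  [[-0.001,0,0.036],0,0],
  [[-0.001,0,0.036],0,-0.4],
  [[-0.001,0,0.036],0,-0.75],
  [[-0.001,0,0.036],0,-0.75],
])

```text
time: 30.32
tool_pos: [0.5381, -0.3557, 0.0132]
ee_rot: [-3.141, -0.0, -0.14]
wrist_force: [0.5, 2.4, 1.6]
width: 0.0813
finger_force: 1.1
```

Request:
carry_out([
  [[0,0,0],0,-0.8],
  [[0,0,-0.03],0,-0.8],
  [[0,0,-0.08],0,-0.9],
  [[0,0,-0.14],0,-1],
  [[0,0,-0.2],0,-1],
  [[0,-0.06,-0.22],0,-1],
  [[0,-0.12,-0.22],0,-1],
  [[0,-0.18,-0.22],0,-1],
  [[0,-0.24,-0.22],0,-1],
  [[0,-0.24,-0.22],0,-1],
])

```text
time: 31.58
tool_pos: [0.5719, -0.1143, 0.2339]
ee_rot: [-3.141, -0.001, -0.133]
wrist_force: [-0.3, -0.2, -1.3]
width: 0.0944
finger_force: 0.0
```

```bash
python3 - <<'E'
from h import *
s=snap('scene','sc12')
E
```

```text
(no output)
```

View pics/sc12.png

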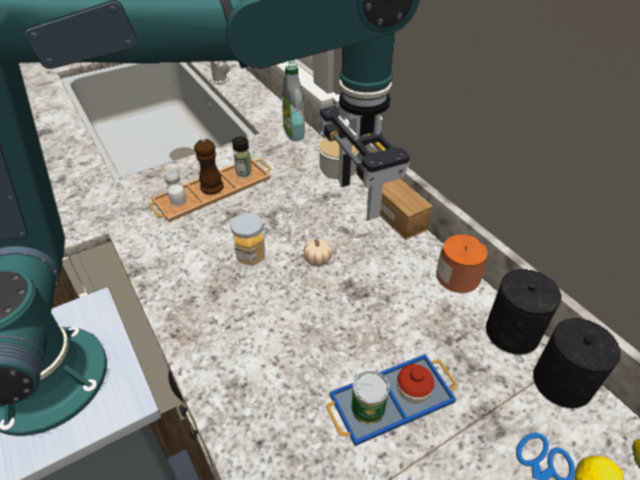

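All five stand upright in their compartments (tin at (370,397), timer at (416,381)), and the honey jar (248,238) and pumpkin (318,252) have not moved. I'll hand it in.

```bash
python3 -c "
from bench import robot
print(robot.close_job())"
```

```text
the job is handed in; nothing more can be done
None
```

Both kits are made up and the job is handed in at about 32 s: mill, salt and herb jar are in the wooden caddy, tin and timer are in the blue one, and the honey jar and pumpkin were left where they stood.

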